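# Set up the bark-panel punching jig

### The arm

A 6-joint arm with a two-finger parallel gripper is mounted at the origin on the work surface. World frame = base frame: x ahead of the robot, y to its left, z up, the work surface at z = 0. Lengths are in m, angles in rad, forces in N, time in s.
With the tool pointing down it reaches from about 0.3 to 0.775 m from the base axis. Payload 14.6 kg.
Tool frame: the origin (TCP) lies between the finger pads; the fingertips stand 22 mm ahead of it and the grasp point (between the pads) lies 3 mm ahead of it (ctrl.tip_reach is the distance from the TCP to the fingertips, in m); z points along the fingers, y is the direction in which the jaws open and shut (so a half turn about z gives the same grasp; the last joint's range is limited). The gripper opens to 94 mm and grips with 3 to 60 N. Pads are 16 mm wide; open, the fingers measure 119 mm over their backs; the gripper's body (75 mm by 177 mm) begins 78 mm behind the grasp point.
Start: joints at [-1.173, 0.3, 1.521, -0, 1.321, -0.067], TCP at [0.247, -0.492, 0.227] pointing down, gripper open.
Joint ranges: [-3.03, 3.03], [-0.79, 2.21], [0.23, 2.52], [-1.04, 4.18], [0, 3.07], [-2.55, 2.55]. Speed limits (rad/s): [2.22, 2.22, 2.57, 3.14, 3.14, 3.14].

### API

Orientations are given as [roll, pitch, yaw] about the fixed x, y, z axes, in that order (R = Rz(yaw) Ry(pitch) Rx(roll)).
In Python, from station import ctrl gives the robot as it stands. The module is installed in compiled form; this text tells all that it offers.
- The arm moves only by the shell command python3 -m creep 'ROWS' [OPENING] [FORCE]. ROWS is a JSON object of lists of equal length, an entry for each row: "xyz": the shift along the tool's x, y, z in mm, a list of three; "spin": the turn about the tool's z in rad. In form: {"xyz": [[tx, ty, tz], ...], "spin": [spin, ...]}. A call has 1 to 5 rows; each row shifts and turns the commanded pose from where the row before left it, along the tool's axes as they then stand; what a row does not reach is not made up. A row lasts 1/8 s, in which the tool goes at most 62.5 mm and 10.7 degrees, less where a joint would pass 70% of its speed; a pose out of reach is approached as far as the arm can. A call with a gripper value outside its range is refused whole. OPENING is the finger opening in mm, from 0 to 94, set as the call begins (- or left out, the last holds). The fingers move at their own pace and stop on an object; FORCE is the grip in N (left out, the last holds). Time passes only in rows, so rows that do not move let the fingers close. It gives the time, the measured TCP pose, the force and the opening at its end, in the units of the state.
- ctrl.get_obs(): the state, without advancing time (a new reading comes with each control period).
- ctrl.camera(name): name is "side" or "top" or "wrist"; returns the picture (420x560x3 uint8, red, green, blue); there is no depth.
- ctrl.camera_model(name): a dict with "fx", "fy", "cx", "cy" (pixels), "R" (3x3) and "t" (3): a world point X has camera coordinates R X + t. Camera axes: x right, y down, z forward; pixel columns grow to the right and rows downward; lengths in m; the calibration is good to about 2 mm. A picture is of the moment at which its call begins: read the wrist's pose just before it. camera_model takes no time and is no camera call; for the wrist camera it gives the pose at the moment of the call.
- ctrl.hand_in(): hands the job in, once; it reports no verdict.
The state is a dict: "time_s": time; "qpos": joint angles; "joint_vel": joint speeds; "tau": joint torques, N m; "ee_pos": TCP position; "eef_rot": TCP orientation; "force": force on the tool from outside, world axes, zero at the start; "moment": the same for the moment, N m; "grip_width": finger opening in m.
Only numpy, scipy, OpenCV 4.12 (cv2) and the standard library are available. Lean on these libraries where they do the work, as an engineer would, in place of code of your own. Each camera call takes 0.05 s, during which the arm holds its last target.

### The job

Get the hole-punching jig ready for the next panel. First press the panel down on its dowels until it is fully home, then swing the clamp over it and close it completely; last, pull up the sprung black selector knob, turn its white pointer to the red dot without forcing it while it is down, and let it drop fully into that notch. Let go of everything and leave the other things on the bench where they are.

Things in the scene. Friction and masses are not known exactly. Their poses are not given: they have to be found in the camera images.
- jig: Hole-punching jig: green plate 190 (x) by 320 (y) by 22 mm, fixed to the table. Origin on the table 12 mm to the left of the plate's middle; x points away from the robot (yawed up to 0.25 rad), y left, z up. Left half: panel on two steel dowels, and clamp. Right half: round grey housing, 148 mm across, top 45 mm above the table, axis at jig x 0, y -85 mm, with the selector knob.
- panel_press (a point): Point on top of the birch-coloured panel, 25 mm nearer the robot than its middle: press here. Panel 80 (jig x) by 110 (y) by 10 mm, middle at jig x -10, y 75 mm. Two 8 mm dowels stand through it, 43 mm left and right of its middle. It only slides up and down; tight, it stays put and yields at about 6 N. Fully down, its top is 32 mm above the table, on a hard stop.
- panel (a joint): How far the panel still stands up from its seat, in m: 0 is fully down; starts at 0.004 to 0.009.
- clamp_ball (a point): Centre of the 26 mm black ball at the end of the clamp arm (12 mm steel bar, rubber pad below). The arm swings from behind the panel towards the robot and down, in a plane along jig x. Ball from hinge, closed: jig x -125, z +12 mm, so then it is 58 mm above the table at jig x -75, y 75 mm. Pinch it from above, fingers along jig y: it turns between them through the whole swing.
- clamp_hinge (a point): Point on the clamp's hinge axis (axis along jig y), 46 mm above the table at jig x 50, y 75 mm, behind the panel.
- clamp (a joint): Clamp angle in rad: 0 closed, its pad down on a seated panel; about 1.57 upright; starts open at 1.6 to 1.9. The hinge is stiff (0.15 N m), so the arm stays where it is left.
- knob_grip (a point): On the axis of the black selector knob, in its bar grip, 13 mm below the bar's top; at rest 87 mm above the table. Bar 46 mm long, 16 mm wide, 42 mm tall on a 60 mm flange. Site x runs along the bar to the pointer (fingers close along y), z up. Pull straight up against a spring (4 N at rest, 8 N at full pull, plus 1.5 N weight); turns about the vertical here, only while pulled.
- pull (a joint): How far the knob is pulled up, in m: 0 is fully dropped in; end stop at 0.014. The pointer is clear of its notch above 0.008.
- pointer_aim (a point): Point straight ahead of the knob's white pointer, 63 mm from the knob's axis, over the dot when in that dot's notch. The pointer, a 9 mm round bar, drops into 12 mm notches in a 9 mm high steel ring. It starts in the middle notch (no dot), pointing along jig x, away from the robot; notches at 38 and 76 degrees to either side each have a dot.
- park_notch (a point): Where pointer_aim lies while the pointer is in the middle notch, the one without a dot: jig x 63, y -85 mm, 50 mm above the table. Fixed to the jig.
- red_dot: Red dot, 14 mm disc 2 mm thick on top of the housing, just outside a notch, 63 mm from the knob's axis; origin under its middle. Which of the four notches has which colour varies.
- blue_dot: Blue dot, 14 mm disc 2 mm thick on top of the housing, just outside a notch, 63 mm from the knob's axis; origin under its middle. Which of the four notches has which colour varies.
- yellow_dot: Yellow dot, 14 mm disc 2 mm thick on top of the housing, just outside a notch, 63 mm from the knob's axis; origin under its middle. Which of the four notches has which colour varies.
- green_dot: Green dot, 14 mm disc 2 mm thick on top of the housing, just outside a notch, 63 mm from the knob's axis; origin under its middle. Which of the four notches has which colour varies.
- awl_mid (a point): Bystander: wooden-handled awl, 150 mm long, lying near the jig. The point is at its middle.
- stamp_mid (a point): Bystander: dark wooden hand stamp, 28 mm across and 100 mm tall, standing left of the jig. The point is at its middle.
- tool_cup_mid (a point): Bystander: leather-coloured cup with tools in it, 76 mm across, 135 mm tall, standing behind the jig. The point is at its middle.
- wax_jar_mid (a point): Bystander: amber jar with a brass lid, 64 mm across, 70 mm tall, standing behind the jig. The point is at its middle.
- mallet_mid (a point): Bystander: wooden mallet, 220 mm long, head 90 mm long and 60 mm across, lying left of the jig. The point is at its middle.
- glue_brush_mid (a point): Bystander: brush lying right of the jig. The point is at its middle.

How it is judged:
By the outcome, as a careful person would: the job done as asked, in the order asked, and still so for the second after the job is handed in, with the robot touching nothing.
It also fails if it takes over 56 s, if anything falls off the work surface, if the arm or the gripper's body presses on something with over 40 N, if the wrist force passes 120 N, or if a joint passes its speed limit or range.

## Working session

There is one attempt and no reset: what is moved stays moved. The work goes in short steps, Python scripts to look and compute and a shell command to move; the robot and the scene stay as the last step left them, time stands still between calls to the robot, and variables do not carry over. Pictures are saved under pics/ and viewed, and the job is handed in when it is done.

```bash
mkdir -p pics; ls; python3 - <<'E'
from station import ctrl
import cv2
o=ctrl.get_obs(); print({k:o[k] for k in('time_s','ee_pos','eef_rot','force','grip_width')},ctrl.tip_reach)
for n in('side','top'):
    cv2.imwrite(f'pics/{n}0.png',ctrl.camera(n)[:,:,::-1])
    m=ctrl.camera_model(n);print(n,m)
E
```

```text
pics
{'time_s': 0.0, 'ee_pos': array([ 0.24643467, -0.49142709,  0.22686954]), 'eef_rot': array([-3.14040992e+00, -6.32188031e-05,  4.64801882e-01]), 'force': array([-0.39705458, -0.13673868,  0.32076755]), 'grip_width': 0.09363646099199359} 0.022
side {'fx': 420.62961014798424, 'fy': 420.62961014798424, 'cx': 281.7732161950488, 'cy': 210.51825834105318, 'R': array([[-0.95662343, -0.29121697,  0.00801823],
       [-0.1671664 ,  0.52617058, -0.83378649],
       [ 0.23859382, -0.79896008, -0.55202879]]), 't': array([0.55473351, 0.1482019 , 0.84315548])}
top {'fx': 525.9022180993105, 'fy': 525.9022180993105, 'cx': 282.9726360216156, 'cy': 207.2329820923521, 'R': array([[ 0.01502213, -0.99984197,  0.00950627],
       [-0.99561267, -0.0158354 , -0.09222066],
       [ 0.09235662, -0.00807921, -0.99569322]]), 't': array([0.03846451, 0.57058598, 1.02143816])}
```

View pics/top0.png

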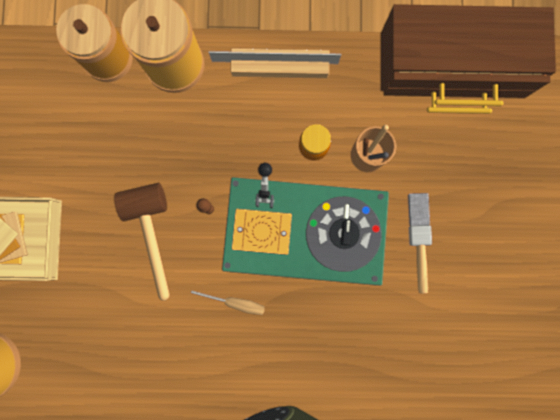

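View pics/side0.png

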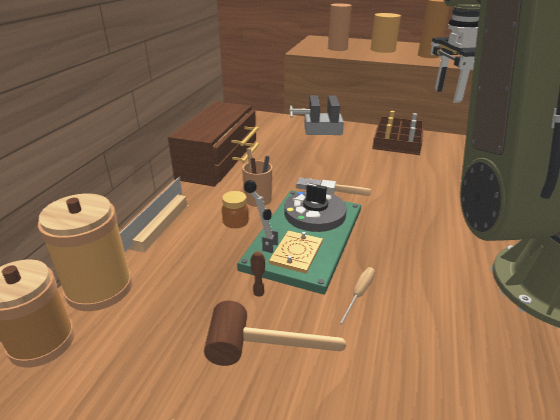

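The top view shows the plate around (305,232) px and the knob at (345,233). The dots are yellow (326,207), blue (366,210), green (313,223) and red (376,228), so red is the far-right notch (−76°). The clamp ball is at (265,170), upright. Next I'll measure the jig frame.

```bash
cat > h.py <<'E'
import numpy as np,cv2
from station import ctrl
def ray(m,uv,z):
    d=m['R'].T@np.array([(uv[0]-m['cx'])/m['fx'],(uv[1]-m['cy'])/m['fy'],1]);c=-m['R'].T@m['t']
    return c+d*(z-c[2])/d[2]
def proj(m,X):
    p=m['R']@X+m['t'];return np.array([m['fx']*p[0]/p[2]+m['cx'],m['fy']*p[1]/p[2]+m['cy']])
def tri(m1,u1,m2,u2):
    A=[];b=[]
    for m,u in((m1,u1),(m2,u2)):
        d=m['R'].T@np.array([(u[0]-m['cx'])/m['fx'],(u[1]-m['cy'])/m['fy'],1]);d/=np.linalg.norm(d)
        P=np.eye(3)-np.outer(d,d);A.append(P);b.append(P@(-m['R'].T@m['t']))
    X=np.linalg.lstsq(np.vstack(A),np.hstack(b),rcond=None)[0];return X,np.linalg.norm(np.vstack(A)@X-np.hstack(b))
def blobs(im,lo,hi,amin=15):
    hsv=cv2.cvtColor(im,cv2.COLOR_RGB2HSV);mk=cv2.inRange(hsv,lo,hi)
    n,l,s,c=cv2.connectedComponentsWithStats(mk);return [(s[i,4],c[i],s[i,:4]) for i in range(1,n) if s[i,4]>=amin],l
E
python3 - <<'E'
from h import *
m=ctrl.camera_model('top');im=cv2.imread('pics/top0.png')[:,:,::-1].copy()
hsv=cv2.cvtColor(im,cv2.COLOR_RGB2HSV)
for p in((326,207),(366,210),(376,228),(313,223),(300,190)):print(p,hsv[p[1],p[0]])
mk=cv2.inRange(hsv,(65,80,30),(95,255,140));mk[:150]=0;mk[310:]=0
mk=cv2.morphologyEx(mk,cv2.MORPH_OPEN,np.ones((3,3)))
cs,_=cv2.findContours(mk,0,2);c=max(cs,key=cv2.contourArea);
r=cv2.minAreaRect(cv2.convexHull(c));B=cv2.boxPoints(r)
W=np.array([ray(m,b,.022) for b in B]);print(W,[np.linalg.norm(W[i]-W[i-1]) for i in range(4)])
mid=W.mean(0)
e=[W[i]-W[i-1] for i in range(4)];l=max(e,key=lambda v:np.linalg.norm(v)*(v[1]>0));yaw=np.arctan2(-l[0],l[1]);print('mid',mid,'yaw',yaw)
for nm,lo,hi in(('red',(0,180,120),(6,255,255)),('blue',(105,150,80),(125,255,255)),('yel',(22,180,150),(32,255,255)),('grn',(55,120,80),(75,255,255))):
    bs,_=blobs(im,lo,hi,10)
    for a,cc,s in bs:
        if 290<cc[0]<400 and 190<cc[1]<260:
            print(nm,a,cc,ray(m,cc,.047))
jo=mid[:2]+0.012*np.array([-np.sin(yaw),np.cos(yaw)])
R=np.array([[np.cos(yaw),-np.sin(yaw)],[np.sin(yaw),np.cos(yaw)]])
print('jig',jo)
for n,p in dict(knob=(0,-.085),press=(-.035,.075),hinge=(.05,.075),ball=(-.075,.075)).items():print(n,jo+R@p)
k=jo+R@np.array((0,-.085))
for a in(-76,-38,38,76):print(a,k+.063*np.array([np.cos(yaw+np.radians(a)),np.sin(yaw+np.radians(a))]))
big=cv2.resize(im[150:300,210:410],None,fx=4,fy=4,interpolation=cv2.INTER_CUBIC);cv2.imwrite('pics/topz.png',big[:,:,::-1])
im=cv2.imread('pics/side0.png');cv2.imwrite('pics/sidez.png',cv2.resize(im[170:300,230:380],None,fx=4,fy=4,interpolation=cv2.INTER_CUBIC))
E
```

```text
(326, 207) [ 27 244 239]
(366, 210) [107 216 224]
(376, 228) [  1 222 222]
(313, 223) [ 69 202 172]
(300, 190) [ 75 116 127]
[[ 0.44376838  0.16493744  0.022     ]
 [ 0.62872036  0.1528987   0.022     ]
 [ 0.60498707 -0.16525267  0.022     ]
 [ 0.42035595 -0.14803403  0.022     ]] [np.float64(0.31384595137523363), np.float64(0.18534337250855526), np.float64(0.31903536925745746), np.float64(0.18543227731630832)]
mid [0.52445794 0.00113736 0.022     ] yaw -0.0746678248695541
red 30 [375.5        228.33333333] [ 0.52957758 -0.1334278   0.047     ]
blue 38 [365.31578947 209.81578947] [ 0.56548283 -0.11353718  0.047     ]
yel 40 [325.925 206.2  ] [ 0.57135412 -0.03644781  0.047     ]
grn 10 [321.5 192.3] [ 0.59856522 -0.02756928  0.047     ]
grn 13 [373.61538462 205.53846154] [ 0.57414048 -0.12979025  0.047     ]
grn 18 [293.77777778 208.88888889] [0.56508165 0.0263114  0.047     ]
grn 40 [312.975 222.675] [ 0.53871444 -0.01144415  0.047     ]
jig [0.52535312 0.01310393]
knob [ 0.51901225 -0.07165924]
press [0.49604553 0.0905059 ]
hinge [0.58080869 0.08416503]
ball [0.45615698 0.09348983]
-76 [ 0.52965076 -0.1337545 ]
-38 [ 0.56562517 -0.11404125]
38 [ 0.57141203 -0.03668405]
76 [ 0.53877096 -0.01183789]
```

View pics/topz.png

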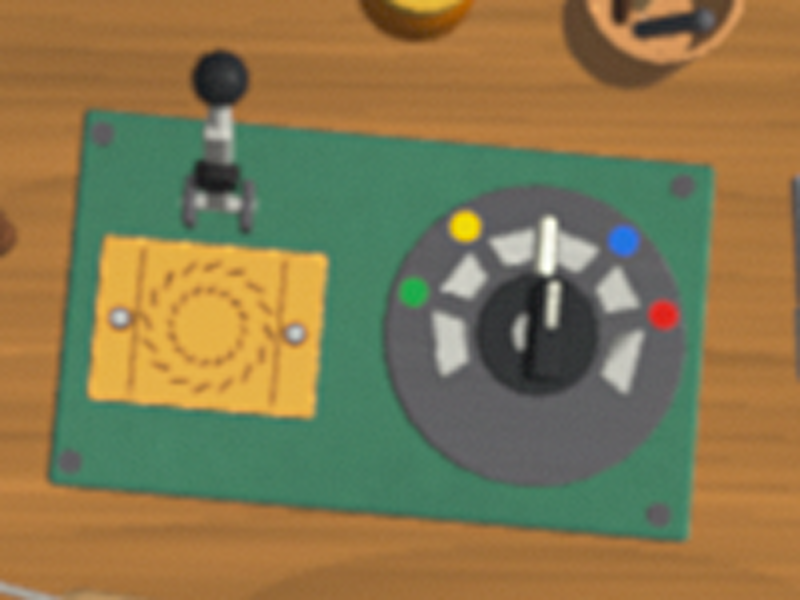

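View pics/sidez.png

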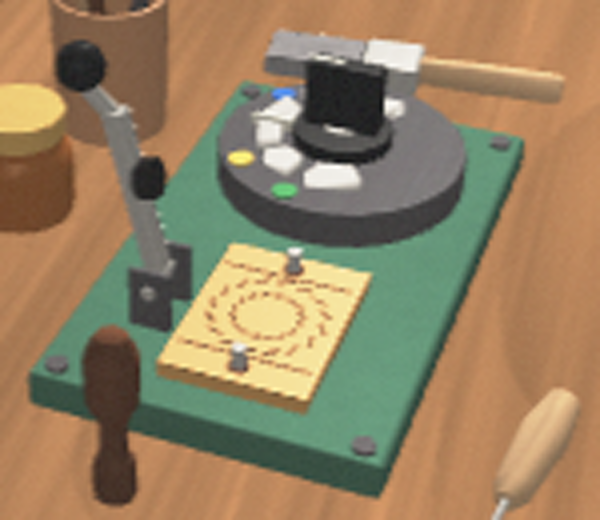

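The dots match the jig frame within 0.5 mm (red at −76°). Next I'll triangulate the clamp ball and work out the moves.

```bash
cat >> h.py <<'E'
from scipy.spatial.transform import Rotation as Rn
JO=np.array([0.52535,0.01310]);YAW=-0.0747
def J(x,y,z):
    c,s=np.cos(YAW),np.sin(YAW);return np.array([JO[0]+c*x-s*y,JO[1]+s*x+c*y,z])
def go(target,yaw=None):
    o=ctrl.get_obs();R=Rn.from_euler('xyz',o['eef_rot']);d=R.inv().apply(np.array(target)-o['ee_pos'])*1e3
    print('t%.2f'%o['time_s'],'pos',o['ee_pos'].round(4),'rot',o['eef_rot'].round(4),'F',o['force'].round(1),'w',round(o['grip_width']*1e3,1),'q6',round(o['qpos'][5],2),'| tool d',d.round(1), 'spin',None if yaw is None else round(-((yaw-o['eef_rot'][2]+np.pi)%(2*np.pi)-np.pi),3))
E
python3 - <<'E'
from h import *
pts={}
for n,roi in(('top',(240,155,290,182)),('side',(238,175,262,198))):
    im=cv2.imread(f'pics/{n}0.png');x0,y0,x1,y1=roi
    g=im[y0:y1,x0:x1].max(2);mk=(g<70).astype(np.uint8);nn,l,s,c=cv2.connectedComponentsWithStats(mk)
    i=1+np.argmax(s[1:,4]);print(n,s[i],c[i]+[x0,y0]);pts[n]=c[i]+[x0,y0]
X,e=tri(ctrl.camera_model('top'),pts['top'],ctrl.camera_model('side'),pts['side']);print('ball',X,e)
h=J(.05,.075,.046);d=X-h;c,s=np.cos(YAW),np.sin(YAW);dx=c*d[0]+s*d[1];dy=-s*d[0]+c*d[1];print('hinge rel',dx,dy,d[2],np.hypot(dx,d[2]))
q=np.arctan2(12,125);a=np.arctan2(d[2],-dx);print('q',a-q)
print(J(-.035,.075,0));go([*J(-.035,.075,0)[:2],.22],YAW+np.pi)
E
```

```text
top [ 18   8  14  14 131] [264.35877863 169.2519084 ]
side [  6   5  12  13 120] [249.48333333 186.25      ]
ball [0.62336996 0.08186065 0.16231358] 0.00015584485802926906
hinge rel 0.04261496563167708 0.0008841742285790395 0.11631357516238629 0.12387446493464706
q 1.8262816804287199
[0.4960449  0.09050291 0.        ]
t0.10 pos [ 0.2465 -0.4915  0.2269] rot [-3.1405e+00 -1.0000e-04  4.6480e-01] F [-0.9  0.6 -0.4] w 94.2 q6 -0.07 | tool d [ 484.  -408.4    7.4] spin -2.602
```

The ball is 123.9 mm from the hinge (expected 125.6), 0.9 mm off its plane, at a clamp angle of about 1.83. All consistent. Moving over the panel.

```bash
python3 -m creep '{"xyz":[[40,-34,0],[40,-34,0],[40,-34,0],[40,-34,0],[40,-34,0]],"spin":[0,0,0,0,0]}' 0 20
python3 -m creep '{"xyz":[[40,-34,0],[40,-34,0],[40,-34,0],[40,-34,0],[40,-34,0]],"spin":[0,0,0,0,0]}'
python3 -m creep '{"xyz":[[40,-34,0],[40,-34,0]],"spin":[0,0]}'
python3 - <<'E'
from h import *
go([*J(-.035,.075,0)[:2],.22],YAW+np.pi)
E
```

```text
time_s: 0.72
ee_pos: [0.3494, -0.2484, 0.2273]
eef_rot: [-3.141, 0.0, 0.465]
force: [1.4, -0.6, 0.0]
grip_width: 0.0473
time_s: 1.35
ee_pos: [0.452, -0.0067, 0.2274]
eef_rot: [3.142, 0.0, 0.465]
force: [-0.0, -1.0, 0.2]
grip_width: 0.0011
time_s: 1.6
ee_pos: [0.4931, 0.09, 0.2273]
eef_rot: [-3.142, 0.0, 0.465]
force: [1.2, -0.5, -0.2]
grip_width: 0.0002
t1.60 pos [0.4931 0.09   0.2273] rot [-3.1416e+00  2.0000e-04  4.6490e-01] F [ 1.2 -0.5 -0.2] w 0.2 q6 1.21 | tool d [2.9 0.9 7.3] spin -2.602
```

Turning to the reversed yaw, so the later knob turn stays within the last joint's range.

```bash
python3 -m creep '{"xyz":[[0,0,0],[0,0,0],[0,0,0],[0,0,0],[0,0,0]],"spin":[-0.186,-0.186,-0.186,-0.186,-0.186]}' >/dev/null
python3 -m creep '{"xyz":[[0,0,0],[0,0,0],[0,0,0],[0,0,0],[0,0,0]],"spin":[-0.186,-0.186,-0.186,-0.186,-0.186]}' >/dev/null
python3 -m creep '{"xyz":[[0,0,0],[0,0,0],[0,0,0],[0,0,0],[0,0,0]],"spin":[-0.186,-0.186,-0.186,-0.184,0]}'
python3 - <<'E'
from h import *
go([*J(-.035,.075,0)[:2],.070],YAW+np.pi)
cv2.imwrite('pics/w1.png',ctrl.camera('wrist')[:,:,::-1])
E
```

```text
time_s: 3.48
ee_pos: [0.4926, 0.0882, 0.2272]
eef_rot: [-3.142, -0.0, 3.066]
force: [-0.2, 0.1, 0.0]
grip_width: 0.0005
t3.48 pos [0.4926 0.0882 0.2272] rot [-3.1415e+00 -5.0000e-04  3.0656e+00] F [-0.2  0.1  0. ] w 0.5 q6 -1.39 | tool d [ -3.3   2.6 157.2] spin -0.001
```

View pics/w1.png

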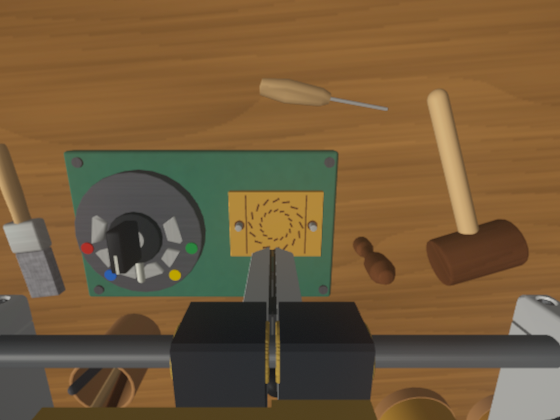

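The wrist view shows red at (87,248), blue (110,275), yellow (175,275) and green (191,247), with the closed fingers over the panel. As a second check of the jig frame I'll measure the dots and dowels in this view.

```bash
python3 - <<'E'
from h import *
m=ctrl.camera_model('wrist');im=cv2.imread('pics/w1.png')[:,:,::-1].copy()
for nm,a,lo,hi in(('red',-76,(0,180,120),(6,255,255)),('blue',-38,(105,150,80),(125,255,255)),('yel',38,(22,200,150),(32,255,255)),('grn',76,(55,140,100),(75,255,255))):
    r=np.radians(a);e=J(.063*np.cos(r),-.085+.063*np.sin(r),.047)
    for A,c,s in blobs(im,lo,hi,40)[0]:
        if 60<c[0]<220 and 220<c[1]<300: print(nm,A,c.round(1),ray(m,c,.047).round(4),e.round(4))
bs,l=blobs(im,(12,150,150),(22,255,255),1500)
for A,c,s in bs: print('panel?',A,c,s,[ray(m,p,.038).round(4) for p in (c,)],J(-.01,.075,0))
E
```

```text
red 92 [ 86.9 247.7] [ 0.5287 -0.1312  0.047 ] [ 0.5296 -0.1338  0.047 ]
blue 83 [109.7 274.8] [ 0.5651 -0.1125  0.047 ] [ 0.5656 -0.114   0.047 ]
yel 90 [174.7 274.6] [ 0.571  -0.0348  0.047 ] [ 0.5714 -0.0367  0.047 ]
grn 94 [191.1 247.8] [ 0.5385 -0.01    0.047 ] [ 0.5388 -0.0118  0.047 ]
panel? 4902 [275.8123215  221.47858017] [229 192  94  64] [array([0.5171, 0.0909, 0.038 ])] [0.52097518 0.08863715 0.        ]
```

```bash
python3 -m creep '{"xyz":[[-1,1,40],[-1,1,40],[-1,0.6,40],[0,0,25],[0,0,0]],"spin":[0,0,0,0,0]}'
python3 -m creep '{"xyz":[[0,0,6],[0,0,0]],"spin":[0,0]}'
```

```text
time_s: 4.15
ee_pos: [0.495, 0.0905, 0.0811]
eef_rot: [-3.141, -0.003, 3.063]
force: [0.2, 0.5, 0.1]
grip_width: 0.0006
time_s: 4.4
ee_pos: [0.4962, 0.0906, 0.0771]
eef_rot: [3.141, 0.001, 3.066]
force: [-0.3, -0.5, -0.0]
grip_width: 0.0006
```

The wrist view puts the jig about (−0.5, +1.8) mm off, within calibration, so I'll split the difference. Now pressing while watching the force.

```bash
sed -i 's/JO=.*;YAW/JO=np.array([0.52505,0.01400]);YAW/' h.py
python3 -m creep '{"xyz":[[0,0,8],[0,0,8],[0,0,4],[0,0,3],[0,0,0]],"spin":[0,0,0,0,0]}'
```

```text
time_s: 5.03
ee_pos: [0.4959, 0.0906, 0.0541]
eef_rot: [-3.141, -0.0, 3.067]
force: [-6.5, -0.8, 13.3]
grip_width: 0.0006
```

```bash
python3 -m creep '{"xyz":[[0,0,1.5],[0,0,0]],"spin":[0,0]}'; python3 -m creep '{"xyz":[[0,0,1],[0,0,0],[0,0,0]],"spin":[0,0,0]}'
```

```text
time_s: 5.28
ee_pos: [0.496, 0.0906, 0.0538]
eef_rot: [-3.142, 0.0, 3.067]
force: [-14.6, -1.2, 32.7]
grip_width: 0.0006
time_s: 5.65
ee_pos: [0.4961, 0.0906, 0.0536]
eef_rot: [-3.142, 0.001, 3.067]
force: [-19.9, -2.1, 44.8]
grip_width: 0.0004
```

The panel is on its hard stop: tip at 31.6 mm, force climbing to 45 N with no further travel. Backing off and going to the ball.

```bash
python3 -m creep '{"xyz":[[0,0,-10],[0,0,-50],[0,0,-50],[0,0,-50],[0,0,-14]],"spin":[0,0,0,0,0]}' 60 20
python3 - <<'E'
from h import *
cv2.imwrite('pics/s2.png',ctrl.camera('side')[170:300,230:380,::-1].repeat(4,0).repeat(4,1))
go([.6234,.0822,.225],YAW+np.pi);print(J(.05,.075,.046))
E
```

```text
time_s: 6.28
ee_pos: [0.4967, 0.0907, 0.2278]
eef_rot: [3.141, 0.004, 3.067]
force: [0.1, -0.1, -0.1]
grip_width: 0.0474
t6.33 pos [0.4967 0.0907 0.2278] rot [3.1408 0.004  3.0668] F [-0.6 -0.8  1.2] w 51.0 q6 -1.39 | tool d [-127.     1.     3.3] spin -0.0
[0.58050785 0.08505932 0.046     ]
```

View pics/s2.png

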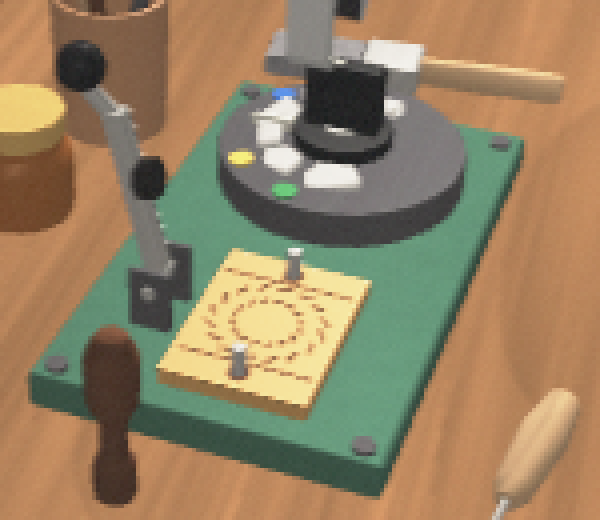

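The panel is flat and the dowels show longer. Moving over the ball, then down around it.

```bash
python3 -m creep '{"xyz":[[-43,0.5,0],[-43,0.5,0],[-41,0,0],[0,0,0]],"spin":[0,0,0,0]}'
python3 - <<'E'
from h import *
go([.6234,.0824,.165],YAW+np.pi)
cv2.imwrite('pics/w3.png',ctrl.camera('wrist')[:,:,::-1])
E
```

```text
time_s: 6.82
ee_pos: [0.6235, 0.0817, 0.2216]
eef_rot: [-3.141, -0.004, 3.066]
force: [-1.1, 0.2, -1.0]
grip_width: 0.0604
t6.83 pos [0.6235 0.0817 0.2216] rot [-3.141  -0.0039  3.0661] F [-1.1  0.2 -1. ] w 60.4 q6 -1.42 | tool d [-0.   0.7 56.6] spin -0.001
```

View pics/w3.png

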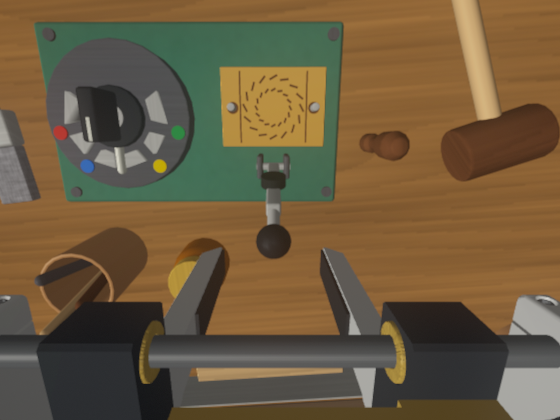

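The ball is at (273,241), midway between the fingers at about (222,250) and (325,250). Checking its x by ray, then descending.

```bash
python3 - <<'E'
from h import *
m=ctrl.camera_model('wrist');print(ray(m,(273.5,241),.1623), proj(m,np.array([.6235,.0825,.1623])))
E
python3 -m creep '{"xyz":[[0,0,20],[0,0,20],[0,0,16.5],[0,0,0]],"spin":[0,0,0,0]}'
```

```text
[0.62313845 0.08312954 0.1623    ] [272.69503991 241.51510437]
time_s: 7.38
ee_pos: [0.6217, 0.0822, 0.1672]
eef_rot: [-3.141, -0.002, 3.067]
force: [-0.7, 0.2, 0.1]
grip_width: 0.0602
```

```bash
python3 -m creep '{"xyz":[[-1,0,1.5],[0,0,0],[0,0,0],[0,0,0],[0,0,0]],"spin":[0,0,0,0,0]}' 10 15
python3 - <<'E'
from h import *
o=ctrl.get_obs();h=J(.05,.075,.046)
g=o['ee_pos']-[0,0,.003];go([*h[:2],.2],YAW+np.pi)
d=g-h;dx=np.cos(YAW)*d[0]+np.sin(YAW)*d[1];r=np.hypot(dx,d[2]);q0=np.arctan2(d[2],-dx)-np.arctan2(12,125);print('r',r,'q',q0)
qs=np.linspace(q0,0,21);a=qs+np.arctan2(12,125);P=.1256*np.c_[-np.cos(a),np.sin(a)]
print(np.c_[-np.diff(P[:,0]),-np.diff(P[:,1])]*1e3)
E
```

```text
time_s: 8.0
ee_pos: [0.6237, 0.0823, 0.1672]
eef_rot: [3.141, 0.0, 3.067]
force: [-0.4, 2.7, 1.0]
grip_width: 0.0251
t8.00 pos [0.6237 0.0823 0.1672] rot [3.1411e+00 5.0000e-04 3.0670e+00] F [-0.4  2.7  1. ] w 25.1 q6 -1.42 | tool d [ 43.3  -0.5 -32.8] spin 0.0
r 0.12587504418843307 q 1.8262057761719266
[[10.93387452 -3.44777872]
 [11.20270559 -2.43642717]
 [11.37819822 -1.40477586]
 [11.45889023 -0.36142027]
 [11.44410932  0.6849466 ]
 [11.33397864  1.72560664]
 [11.12941576  2.75188932]
 [10.83212507  3.75524386]
 [10.44458352  4.72731055]
 [ 9.97002003  5.65999033]
 [ 9.41238855  6.54551234]
 [ 8.77633514  7.37649859]
 [ 8.06715926  8.1460255 ]
 [ 7.2907696   8.84768154]
 [ 6.45363487  9.47562066]
 [ 5.5627299  10.02461102]
 [ 4.62547749 10.49007855]
 [ 3.64968664 10.86814508]
 [ 2.6434874  11.15566064]
 [ 1.61526322 11.35022972]]
```

The ball is gripped at 25.1 mm opening, on a radius of 125.9 mm. Swinging it along the arc (tool x toward the robot, z down).

```bash
python3 -m creep '{"xyz":[[10.9,0,-3.4],[11.2,0,-2.4],[11.4,0,-1.4],[11.5,0,-0.4],[11.4,0,0.7]],"spin":[0,0,0,0,0]}'
python3 -m creep '{"xyz":[[11.3,0,1.7],[11.1,0,2.8],[10.8,0,3.8],[10.4,0,4.7],[10,0,5.7]],"spin":[0,0,0,0,0]}'
python3 - <<'E'
from h import *
go(J(-.075,.075,.061),YAW+np.pi)
o=ctrl.get_obs();h=J(.05,.075,.046)
d=o['ee_pos']-[0,0,.003]-h;dx=np.cos(YAW)*d[0]+np.sin(YAW)*d[1];r=np.hypot(dx,d[2]);print(dx,d[2],r,np.arctan2(d[2],-dx)-np.arctan2(12,125))
E
```

```text
time_s: 8.62
ee_pos: [0.5666, 0.0865, 0.1739]
eef_rot: [3.141, 0.0, 3.067]
force: [1.4, 4.3, -1.0]
grip_width: 0.025
time_s: 9.25
ee_pos: [0.5132, 0.0904, 0.1553]
eef_rot: [3.141, 0.0, 3.067]
force: [1.5, 5.8, 1.2]
grip_width: 0.0253
t9.25 pos [0.5132 0.0904 0.1553] rot [3.1412e+00 4.0000e-04 3.0669e+00] F [1.5 5.8 1.2] w 25.3 q6 -1.39 | tool d [57.5 -0.4 94.3] spin -0.0
-0.06755170347495104 0.10629003766761987 0.12593968695273053 0.9089459643340292
```

```bash
python3 -m creep '{"xyz":[[9.4,0.5,6.5],[8.8,0,7.4],[8.1,0,8.1],[7.3,0,8.8],[6.5,0,9.5]],"spin":[0,0,0,0,0]}'
python3 -m creep '{"xyz":[[5.6,0,10],[4.6,0,10.5],[3.6,0,10.9],[2.6,0,11.2],[1.5,0,10]],"spin":[0,0,0,0,0]}'
python3 -m creep '{"xyz":[[0,0,1],[0,0,0]],"spin":[0,0]}'
python3 - <<'E'
from h import *
go(J(-.075,.075,.061),YAW+np.pi)
E
```

```text
time_s: 9.88
ee_pos: [0.4735, 0.0936, 0.114]
eef_rot: [-3.141, -0.0, 3.067]
force: [1.2, -0.7, 0.2]
grip_width: 0.0249
time_s: 10.5
ee_pos: [0.4559, 0.095, 0.0614]
eef_rot: [-3.141, -0.0, 3.067]
force: [-0.8, -3.7, 0.8]
grip_width: 0.0247
time_s: 10.75
ee_pos: [0.4559, 0.095, 0.0611]
eef_rot: [-3.141, -0.001, 3.067]
force: [-2.6, -3.2, -1.4]
grip_width: 0.0249
t10.75 pos [0.4559 0.095  0.0611] rot [-3.1414e+00 -9.0000e-04  3.0667e+00] F [-2.6 -3.2 -1.4] w 24.9 q6 -1.37 | tool d [ 0.  -0.6  0.1] spin -0.0
```

```bash
python3 -m creep '{"xyz":[[0,0,1.5],[0,0,0]],"spin":[0,0]}'; python3 -m creep '{"xyz":[[0,0,1.5],[0,0,0]],"spin":[0,0]}'; python3 -m creep '{"xyz":[[0,0,1.5],[0,0,0]],"spin":[0,0]}'
```

```text
time_s: 11.0
ee_pos: [0.4558, 0.095, 0.0598]
eef_rot: [-3.141, -0.001, 3.067]
force: [-3.9, -3.4, -1.3]
grip_width: 0.0249
time_s: 11.25
ee_pos: [0.456, 0.095, 0.0586]
eef_rot: [-3.141, -0.0, 3.067]
force: [-4.6, -4.1, 3.6]
grip_width: 0.0251
time_s: 11.5
ee_pos: [0.4564, 0.095, 0.0577]
eef_rot: [-3.142, 0.001, 3.067]
force: [-5.6, -4.7, 9.1]
grip_width: 0.0249
```

```bash
python3 -m creep '{"xyz":[[0,0,0],[0,0,1],[0,0,1],[0,0,0]],"spin":[0,0,0,0]}' 10 40; python3 -m creep '{"xyz":[[0,0,1],[0,0,0]],"spin":[0,0]}'
python3 - <<'E'
from h import *
cv2.imwrite('pics/s4.png',ctrl.camera('side')[170:300,230:380,::-1].repeat(4,0).repeat(4,1))
E
```

```text
time_s: 12.0
ee_pos: [0.4566, 0.0951, 0.0572]
eef_rot: [3.142, 0.001, 3.067]
force: [-17.9, -5.7, 37.8]
grip_width: 0.0244
time_s: 12.25
ee_pos: [0.4571, 0.095, 0.056]
eef_rot: [3.142, 0.003, 3.067]
force: [-10.2, -5.2, 26.5]
grip_width: 0.0243
```

View pics/s4.png

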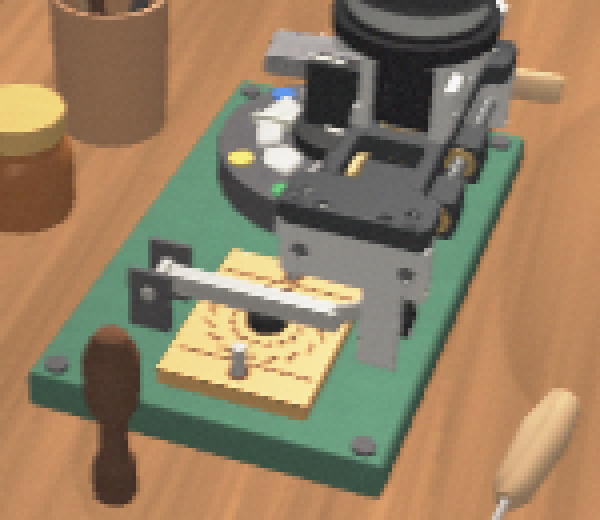

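The pad is down on the panel; force peaked at 38 N, then the fingers slipped on the ball at the stop. Releasing and rising straight up.

```bash
python3 -m creep '{"xyz":[[0,0,-2],[0,0,0],[0,0,0],[0,0,0]],"spin":[0,0,0,0]}' 60 20
python3 -m creep '{"xyz":[[0,0,-25],[0,0,-40],[0,0,-45],[0,0,0]],"spin":[0,0,0,0]}'
python3 - <<'E'
from h import *
go(J(0,-.085,.166),YAW+np.pi)
cv2.imwrite('pics/s5.png',ctrl.camera('side')[170:300,230:380,::-1].repeat(4,0).repeat(4,1))
cv2.imwrite('pics/t5.png',ctrl.camera('top')[:,:,::-1])
cv2.imwrite('pics/w5.png',ctrl.camera('wrist')[:,:,::-1])
E
```

```text
time_s: 12.8
ee_pos: [0.4561, 0.0952, 0.0556]
eef_rot: [3.142, -0.0, 3.067]
force: [0.3, -0.6, -0.2]
grip_width: 0.0588
time_s: 13.3
ee_pos: [0.4574, 0.0953, 0.1685]
eef_rot: [3.14, 0.005, 3.067]
force: [-0.1, -0.3, -0.7]
grip_width: 0.0601
t13.30 pos [0.4574 0.0953 0.1685] rot [3.1404 0.0053 3.0669] F [-0.1 -0.3 -0.7] w 60.1 q6 -1.37 | tool d [ -73.5 -161.     2.7] spin -0.0
```

View pics/s5.png

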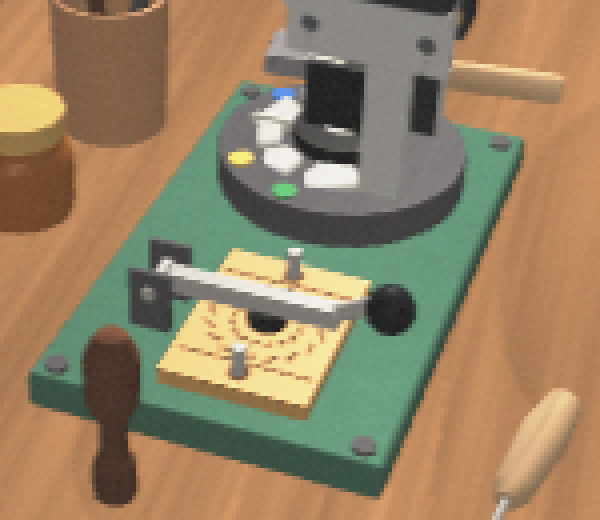

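View pics/w5.png

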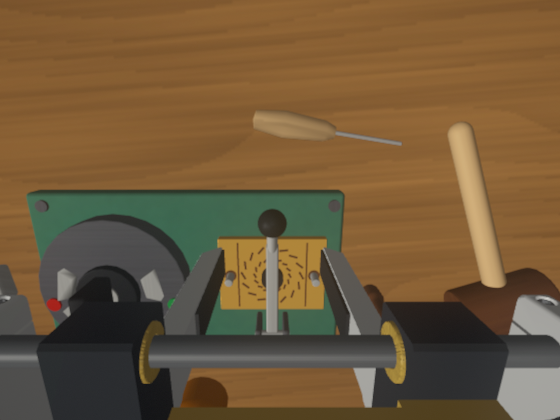

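The clamp lies along the panel with its ball free, at (390,308) in the side crop and (272,223) in the wrist view. I'll check the ball height, then move to the knob.

```bash
python3 - <<'E'
from h import *
X,e=tri(ctrl.camera_model('wrist'),(272,223),ctrl.camera_model('side'),(230+390/4-.4,170+308/4-.4));print(X,e,J(-.075,.075,.058))
E
python3 -m creep '{"xyz":[[-25,-54,0],[-25,-54,0],[-23.5,-53,0],[0,0,0]],"spin":[0,0,0,0]}'
python3 - <<'E'
from h import *
go(J(0,-.085,.090),YAW+np.pi)
cv2.imwrite('pics/w6.png',ctrl.camera('wrist')[:,:,::-1])
E
```

```text
[0.4563021  0.0951518  0.05948211] 0.0002075915592929985 [0.45585645 0.09438813 0.058     ]
time_s: 13.95
ee_pos: [0.5174, -0.0738, 0.1639]
eef_rot: [3.141, -0.003, 3.063]
force: [-0.7, 0.8, -0.8]
grip_width: 0.0599
t13.95 pos [ 0.5174 -0.0738  0.1639] rot [ 3.1415e+00 -2.6000e-03  3.0628e+00] F [-0.7  0.8 -0.8] w 59.9 q6 -1.7 | tool d [-1.2  3.2 73.9] spin -0.004
```

View pics/w6.png

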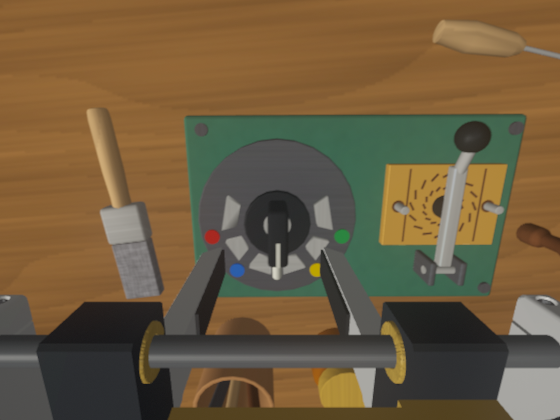

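The ball reads 59.5 mm high against 58 mm closed, within calibration. In the wrist view the knob bar is at (278,235), red at (212,237), blue (237,270), yellow (316,270) and green (342,237). Refining the knob axis from the dots.

```bash
python3 - <<'E'
from h import *
m=ctrl.camera_model('wrist');im=cv2.imread('pics/w6.png')[:,:,::-1].copy();D=[]
for nm,a,lo,hi in(('red',-76,(0,180,120),(6,255,255)),('blue',-38,(105,150,80),(125,255,255)),('yel',38,(22,200,150),(32,255,255)),('grn',76,(55,140,100),(75,255,255))):
    r=np.radians(a);e=J(.063*np.cos(r),-.085+.063*np.sin(r),.047)
    for A,c,s in blobs(im,lo,hi,40)[0]:
        if 200<c[0]<360 and 220<c[1]<290: p=ray(m,c,.047);print(nm,A,c.round(1),p.round(4),(p-e).round(4));D.append(p-e)
hsv=cv2.cvtColor(im,cv2.COLOR_RGB2HSV)
k=J(0,-.085,.087)+np.mean(D,0);print(k,J(0,-.085,0),J(0,-.085,.087),proj(m,J(-.023,-.085,.1)),proj(m,J(.023,-.085,.1)))
go([k[0],k[1],.09],YAW+np.pi)
E
```

```text
red 144 [211.8 236.3] [ 0.5294 -0.1295  0.047 ] [ 0.      0.0034 -0.    ]
blue 147 [236.7 269.8] [ 0.5653 -0.1099  0.047 ] [ 0.      0.0033 -0.    ]
yel 104 [315.1 269.4] [ 0.5708 -0.0342  0.047 ] [-0.0003  0.0016 -0.    ]
grn 150 [341.4 235.9] [ 0.5384 -0.0082  0.047 ] [-0.      0.0028 -0.    ]
[ 0.51863604 -0.0680004   0.087     ] [ 0.5187064  -0.07076296  0.        ] [ 0.5187064  -0.07076296  0.087     ] [273.57296325 211.12893139] [273.68959151 268.21067116]
t14.00 pos [ 0.5169 -0.0721  0.164 ] rot [ 3.1411e+00 -2.8000e-03  3.0642e+00] F [-0.9  0.6 -0.4] w 59.5 q6 -1.7 | tool d [-1.6  4.1 74. ] spin -0.003
```

The arm was still settling between the picture and the pose reading (1.7 mm in y), so the corrected axis is about (0.5187, −0.0697). Moving on and remeasuring once settled.

```bash
python3 -m creep '{"xyz":[[-1,1,30],[0,0,0],[0,0,0]],"spin":[0,0,0]}'
python3 - <<'E'
from h import *
m=ctrl.camera_model('wrist');im=ctrl.camera('wrist');D=[]
cv2.imwrite('pics/w7.png',im[:,:,::-1])
for nm,a,lo,hi in(('red',-76,(0,180,120),(6,255,255)),('blue',-38,(105,150,80),(125,255,255)),('yel',38,(22,200,150),(32,255,255)),('grn',76,(55,140,100),(75,255,255))):
    r=np.radians(a);e=J(.063*np.cos(r),-.085+.063*np.sin(r),.047)
    for A,c,s in blobs(im,lo,hi,40)[0]:
        if 170<c[0]<390 and 180<c[1]<320: p=ray(m,c,.047);print(nm,A,c.round(1),p.round(4),(p-e).round(4));D.append(p-e)
k=J(0,-.085,.087)+np.mean(D,0);print(k,J(0,-.085,.087))
print('bar ends pred',proj(m,J(-.023,-.085,.1)),proj(m,J(.023,-.085,.1)))
go([k[0],k[1],.09],YAW+np.pi)
E
```

```text
time_s: 14.38
ee_pos: [0.5185, -0.0693, 0.1363]
eef_rot: [3.142, 0.0, 3.068]
force: [-0.5, 0.3, 0.1]
grip_width: 0.0602
red 182 [199.5 245.6] [ 0.5297 -0.1319  0.047 ] [ 0.0004  0.001  -0.    ]
blue 162 [227.9 282.5] [ 0.5661 -0.1117  0.047 ] [ 0.0008  0.0014 -0.    ]
yel 169 [314.7 282.4] [ 0.5716 -0.0353  0.047 ] [ 0.0005  0.0005 -0.    ]
grn 176 [342.7 245.5] [ 0.5387 -0.0103  0.047 ] [ 0.0003  0.0006 -0.    ]
[ 0.51918482 -0.06989385  0.087     ] [ 0.5187064  -0.07076296  0.087     ]
bar ends pred [269.61068269 219.68494437] [269.73261516 283.42908996]
t14.43 pos [ 0.5187 -0.0695  0.1366] rot [-3.1415e+00  8.0000e-04  3.0676e+00] F [-0.  -0.4  0.4] w 59.9 q6 -1.7 | tool d [-0.5 -0.3 46.6] spin 0.001
```

View pics/w7.png

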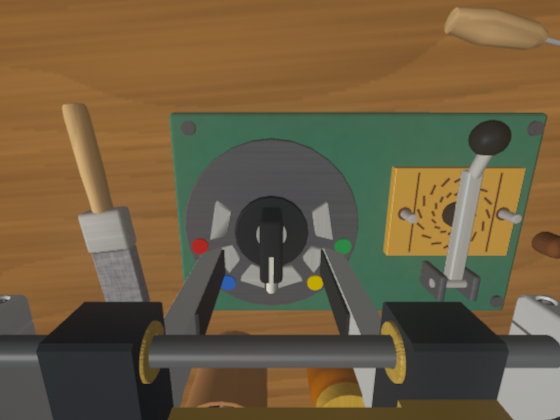

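The bar is centred between the fingers at (271,245) and the settled dots agree within 0.5 mm. Descending and gripping.

```bash
python3 -m creep '{"xyz":[[-0.3,-0.3,16],[0,0,16],[0,0,14.5],[0,0,0]],"spin":[0,0,0,0]}'
python3 -m creep '{"xyz":[[0,0,0],[0,0,0],[0,0,0],[0,0,0],[0,0,0]],"spin":[0,0,0,0,0]}' 5 12
python3 - <<'E'
from h import *
go(J(0,-.085,.09),YAW+np.pi);o=ctrl.get_obs();print(o['moment'])
E
```

```text
time_s: 14.92
ee_pos: [0.5181, -0.0703, 0.0878]
eef_rot: [3.141, -0.003, 3.067]
force: [0.1, 0.8, 0.8]
grip_width: 0.0602
time_s: 15.55
ee_pos: [0.5188, -0.0703, 0.0893]
eef_rot: [3.141, 0.0, 3.067]
force: [-0.4, 0.5, 0.3]
grip_width: 0.0161
t15.55 pos [ 0.5188 -0.0703  0.0893] rot [3.1414e+00 1.0000e-04 3.0667e+00] F [-0.4  0.5  0.3] w 16.1 q6 -1.7 | tool d [ 0.  -0.5 -0.7] spin -0.0
[ 0.23316628 -0.1486749   0.04151963]
```

Gripped at 16.1 mm with no side force. Tightening and pulling up about 11 mm.

```bash
python3 -m creep '{"xyz":[[0,0,0],[0,0,-4],[0,0,-4],[0,0,-3.5],[0,0,0]],"spin":[0,0,0,0,0]}' 5 45
python3 -m creep '{"xyz":[[0,0,0]],"spin":[0]}'
```

```text
time_s: 16.18
ee_pos: [0.5187, -0.0703, 0.1008]
eef_rot: [3.141, -0.0, 3.067]
force: [3.6, 2.2, -9.2]
grip_width: 0.016
time_s: 16.3
ee_pos: [0.5187, -0.0703, 0.1006]
eef_rot: [3.141, -0.0, 3.067]
force: [3.9, 1.5, -8.1]
grip_width: 0.016
```

Lift 11.3 mm and force 8.7 N match the spring. The knob came up without slipping, so I'll turn it clockwise in checked steps.

```bash
python3 -m creep '{"xyz":[[0,0,0],[0,0,0],[0,0,0]],"spin":[0.1,0.12,0.12]}'
python3 -m creep '{"xyz":[[0,0,0],[0,0,0],[0,0,0],[0,0,0]],"spin":[0.12,0.12,0.12,0]}'
python3 - <<'E'
from h import *
go([.5188,-.0703,.1006],YAW+np.pi-1.3265);print(ctrl.get_obs()['moment'])
E
```

```text
time_s: 16.68
ee_pos: [0.5187, -0.0701, 0.1006]
eef_rot: [3.141, -0.0, 2.723]
force: [4.3, 3.5, -8.9]
grip_width: 0.0158
time_s: 17.18
ee_pos: [0.5189, -0.0699, 0.1006]
eef_rot: [3.141, -0.0, 2.365]
force: [5.2, 4.6, -8.1]
grip_width: 0.0158
t17.18 pos [ 0.5189 -0.0699  0.1006] rot [ 3.1408e+00 -3.0000e-04  2.3650e+00] F [ 5.2  4.6 -8.1] w 15.8 q6 -1.0 | tool d [-0.2 -0.3  0. ] spin 0.625
[ 1.07252895 -1.16297798 -0.01175712]
```

```bash
python3 -m creep '{"xyz":[[0,0,0],[0,0,0],[0,0,0],[0,0,0],[0,0,0]],"spin":[0.125,0.125,0.125,0.125,0.125]}'
python3 -m creep '{"xyz":[[0,0,0],[0,0,0]],"spin":[0,0]}'
python3 - <<'E'
from h import *
go([.5188,-.0703,.1006],YAW+np.pi-1.3265);print(ctrl.get_obs()['moment'])
m=ctrl.camera_model('wrist');im=ctrl.camera('wrist');cv2.imwrite('pics/w8.png',im[:,:,::-1])
for A,c,s in blobs(im,(0,180,120),(6,255,255),40)[0]: 
    p=ray(m,c,.047);d=p-ctrl.get_obs()['ee_pos'];print('red',A,c,p,np.hypot(*d[:2]),'az',np.arctan2(d[1],d[0]))
E
```

```text
time_s: 17.8
ee_pos: [0.5192, -0.0698, 0.1008]
eef_rot: [3.14, -0.001, 1.738]
force: [7.3, 5.6, -8.2]
grip_width: 0.0159
time_s: 18.05
ee_pos: [0.5192, -0.0698, 0.1008]
eef_rot: [3.14, -0.001, 1.742]
force: [7.5, 5.9, -8.2]
grip_width: 0.0157
t18.05 pos [ 0.5192 -0.0698  0.1008] rot [ 3.1402e+00 -7.0000e-04  1.7418e+00] F [ 7.5  5.9 -8.2] w 15.7 q6 -0.38 | tool d [-0.4 -0.5  0.2] spin 0.001
[ 1.26648074 -1.58190083 -0.0454892 ]
```

View pics/w8.png

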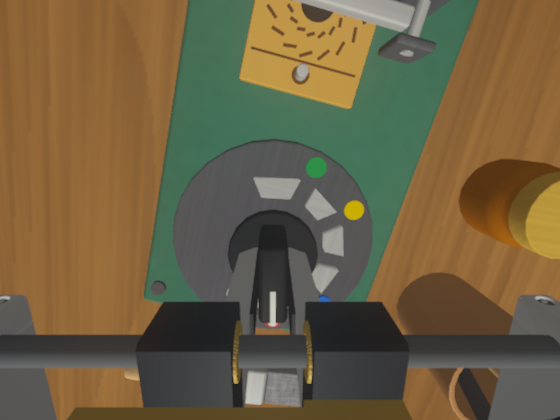

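The bar and white pointer end at (273,322), covering the red dot on the far side. Lowering into the notch now.

```bash
python3 -m creep '{"xyz":[[0,0,3],[0,0,3],[0,0,3],[0,0,2.5],[0,0,0]],"spin":[0,0,0,0,0]}'
python3 - <<'E'
from h import *
go([.5188,-.0703,.0893],YAW+np.pi-1.3265);print(ctrl.get_obs()['moment'])
E
```

```text
time_s: 18.73
ee_pos: [0.5193, -0.0698, 0.0895]
eef_rot: [3.14, -0.001, 1.742]
force: [5.6, 5.8, -5.7]
grip_width: 0.0157
t18.73 pos [ 0.5193 -0.0698  0.0895] rot [ 3.1401e+00 -6.0000e-04  1.7418e+00] F [ 5.6  5.8 -5.7] w 15.7 q6 -0.38 | tool d [-0.4 -0.5  0.2] spin 0.001
[ 1.31388463 -1.1681665   0.0909296 ]
```

The force is still 5.7 N upward pull, i.e. just the spring at rest, so it's in the notch and not sitting on the ring. Easing down, then releasing.

```bash
python3 -m creep '{"xyz":[[0,0,0.5],[0,0,0]],"spin":[0,0]}'
python3 -m creep '{"xyz":[[0,0,0],[0,0,0]],"spin":[0,0]}' 5 5
python3 -m creep '{"xyz":[[0,0,0],[0,0,0],[0,0,0],[0,0,0]],"spin":[0,0,0,0]}' 60 20
python3 -m creep '{"xyz":[[0,0,-10],[0,0,-30],[0,0,-40],[0,0,-40],[0,0,-20]],"spin":[0,0,0,0,0]}'
python3 -m creep '{"xyz":[[60,0,0],[60,0,0],[50,0,0],[0,0,0],[0,0,0]],"spin":[0,0,0,0,0]}'
python3 - <<'E'
from h import *
a=ctrl.camera('side');b=ctrl.camera('top')
cv2.imwrite('pics/s9.png',cv2.resize(a[170:300,230:380,::-1],None,fx=4,fy=4,interpolation=cv2.INTER_CUBIC))
cv2.imwrite('pics/t9.png',cv2.resize(b[150:300,210:410,::-1],None,fx=4,fy=4,interpolation=cv2.INTER_CUBIC))
cv2.imwrite('pics/tf9.png',b[:,:,::-1])
E
```

```text
time_s: 18.98
ee_pos: [0.5193, -0.0698, 0.0894]
eef_rot: [3.14, -0.001, 1.742]
force: [3.2, 6.4, -0.5]
grip_width: 0.0157
time_s: 19.23
ee_pos: [0.5193, -0.07, 0.0894]
eef_rot: [3.14, -0.0, 1.742]
force: [3.6, 6.8, -0.7]
grip_width: 0.0158
time_s: 19.73
ee_pos: [0.5187, -0.0704, 0.0888]
eef_rot: [-3.142, 0.0, 1.742]
force: [0.6, -0.4, -0.3]
grip_width: 0.0528
time_s: 20.35
ee_pos: [0.5191, -0.0704, 0.2318]
eef_rot: [3.139, 0.001, 1.742]
force: [-0.3, 0.3, 0.5]
grip_width: 0.0601
time_s: 20.98
ee_pos: [0.4899, 0.0968, 0.2292]
eef_rot: [3.141, 0.0, 1.742]
force: [-1.1, -0.2, -0.1]
grip_width: 0.0596
```

View pics/s9.png

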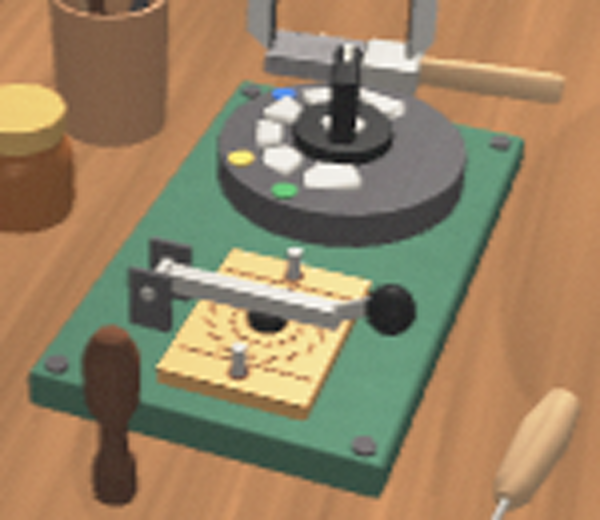

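View pics/tf9.png

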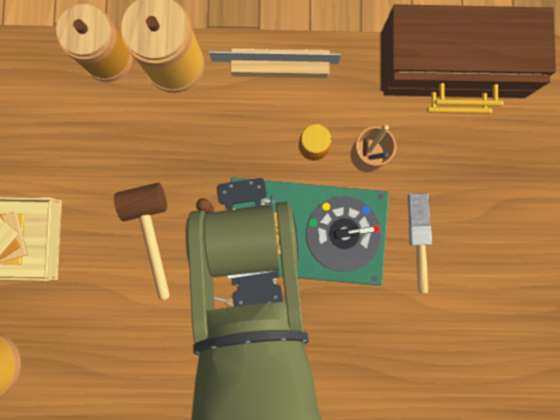

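In the top view the white pointer runs from the knob (345,233) to the red dot (376,228). The side crop shows the knob low, the clamp closed and its ball free; stamp, jar, cup, brush and mallet are where they were. Handing in.

```bash
python3 - <<'E'
from station import ctrl
print(ctrl.get_obs()['time_s']);print(ctrl.hand_in())
E
```

```text
21.075
the job is handed in; nothing more can be done
None
```

The jig is ready for the next panel, and I handed the job in at 21.1 s of the 56 s allowed. The hand-in gave no verdict.

- **Panel:** I pressed it down to its hard stop. The fingertip stopped at about 32 mm and the force rose to 45 N with no further travel.
- **Clamp:** I swung it over by the ball and pressed it shut at 38 N, after which the fingers slipped on the ball. The ball measured 59.5 mm above the table against the nominal 58 mm. I put that down to calibration (about 2 mm), because the force was far more than the stiff hinge could resist.
- **Knob:** I pulled it up 11.3 mm at about 8.7 N, turned it 76° to the red dot and lowered it. It bottomed at its starting height (89.4 mm against 89.3 mm), and the pull had faded to nearly zero before I let go. There was a side force of 6–9 N while turning, from a small centring error. The last top view shows the pointer on the red dot.
- **Left as is:** the gripper is open and clear of everything. The mallet, stamp, cup, jar and brush looked unmoved in the final pictures. The awl's handle looked unmoved in the side view, but the arm hid much of it in the top view.

One disagreement: the wrist and top cameras placed the jig up to about 2 mm apart. I averaged them, then aligned on the knob with a fresh wrist picture once the arm had settled.

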